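Sweep used ink cups off the work rest into the waste tray

TASK

Clear up after the session: with the closed fingers, sweep the three used steel ink cups across the work rest and off its edge into the open steel waste tray beside it, so that all three lie in the tray. Only push the cups along the surface, never pick them up, and leave the two ink bottles on the rest and the other things around standing where they are.

Things in the scene. Friction and masses are not known exactly. Their poses are not given: they have to be found in the camera images.
- rest: black work rest, a fixed flat board on feet with a paper design sheet on it: 300 mm along its own x, 280 mm along its own y, flat top 50 mm above the table with no lip; origin at table height under its centre. The three cups and two bottles stand on it about 50 mm apart along its x, and anywhere within 75 mm of its centre line along its y, so each can be swept straight along y past the others
- tray: open steel waste tray, fixed on the table along one of the two y edges of the work rest (at +y or at -y of the rest, it varies): 300 mm along its x, 140 mm along its y (same axes as the rest), 30 mm high, walls 3 mm, floor 3 mm; origin at the centre of its underside, 195 mm from the rest's centre; it is tucked 15 mm under the edge of the rest, so what is pushed over that edge drops into it
- case: closed black instrument case, fixed, same outline as the tray, 30 mm high, along the opposite edge of the rest; nothing goes there; origin at the centre of its underside
- cup1: used ink cup 1: round open steel cup with a flat bottom, 30 mm across, 20 mm high, about 35 g (varies), standing loose on the work rest; origin at the centre of its underside, z up
- cup2: used ink cup 2: round open steel cup with a flat bottom, 30 mm across, 20 mm high, about 35 g (varies), standing loose on the work rest; origin at the centre of its underside, z up
- cup3: used ink cup 3: round open steel cup with a flat bottom, 30 mm across, 20 mm high, about 35 g (varies), standing loose on the work rest; origin at the centre of its underside, z up
- ink1: ink bottle 1, to be left alone: white bottle with a black cap, 26 mm across, 44 mm high, about 60 g, standing loose on the work rest among the cups; origin at the centre of its underside
- ink2: ink bottle 2, to be left alone: white bottle with a black cap, 26 mm across, 44 mm high, about 60 g, standing loose on the work rest among the cups; origin at the centre of its underside
- salve: salve jar, bystander, 70 mm across, 50 mm high, on the table to the left; origin at the centre of its underside
- spray: spray bottle, bystander, 60 mm across, 150 mm high, on the table to the right; origin at the centre of its underside
- taperoll: roll of tape lying flat, bystander, 90 mm across, 20 mm high, on the table to the right; origin at the centre of its underside
- pen: pen-shaped tattoo machine lying on the table to the left, bystander, about 130 mm long along its x, 32 mm thick; origin at table height under its rear end

How it is judged (in metres and radians):
At the end, for the whole second after the job is handed in: All three cups lie at rest inside the waste tray (underside centre within its walls, at most 32 mm above the table), and both ink bottles still stand upright (within 0.2 rad) and within 15 mm of where they were (x of cup1 in the frame of tray between -0.147 and 0.147 m and y of cup1 in the frame of tray between -0.067 and 0.067 m and z of each of cup1, cup2, cup3 in the frame of tray below 0.032 m and linear speed of each of cup1, cup2, cup3 below 0.02 m/s and x of cup2 in the frame of tray between -0.147 and 0.147 m and y of cup2 in the frame of tray between -0.067 and 0.067 m and x of cup3 in the frame of tray between -0.147 and 0.147 m and y of cup3 in the frame of tray between -0.067 and 0.067 m and distance of each of ink1, ink2 from where it was at the start of the episode below 0.015 m and angle between each of ink1, ink2's own z axis and vertical below 0.2 rad); the robot touches nothing.
It fails at once if a cup is lifted more than 10 mm off the work rest (z of any of cup1, cup2, cup3 in the frame of rest above 0.06 m).
It fails at once if an ink bottle is knocked over, or pushed more than 15 mm (distance of any of ink1, ink2 from where it was at the start of the episode above 0.015 m or angle between any of ink1, ink2's own z axis and vertical above 0.4 rad).
It fails at once if another thing on the table is moved more than 20 mm (distance of any of salve, spray, taperoll, pen from where it was at the start of the episode above 0.02 m).
It also fails if it takes over 54 s, if anything falls off the work surface, if the arm or the gripper's body presses on something with over 40 N, if the wrist force passes 120 N, or if a joint passes its speed limit or range.

ROBOT

A 6-joint arm with a two-finger parallel gripper is mounted at the origin on the work surface. World frame = base frame: x ahead of the robot, y to its left, z up, the work surface at z = 0. Lengths are in m, angles in degrees, forces in N, time in s.
With the tool pointing down it reaches from about 0.425 to 1.125 m from the base axis. Payload 14.9 kg.
Tool frame: the origin (TCP) lies midway between the tips of the shut fingers; the grasp point (between the pads) lies 19 mm behind it; z points along the fingers, y is the line along which they close (so a half turn about z gives the same grasp; the last joint's range is limited). The gripper opens to 91 mm and grips with 3 to 60 N. Pads are 32 mm wide; open, the fingers measure 118 mm over their backs; the gripper's body (76 mm by 178 mm) begins 60 mm behind the grasp point.
Start: joints at [-1.908, 21.709, 99.362, -0, 58.929, -1.908], TCP at [0.7, -0, 0.214] pointing down, gripper open.
Joint ranges: [-158.91, 158.91], [-42.39, 125.64], [0.06, 152.35], [-60.88, 240.88], [17.5, 164.5], [-176.32, 176.32]. Speed limits (degrees/s): [108.29, 108.29, 136.94, 180, 180, 180].

INTERFACE

Orientations are given as a 3x3 rotation matrix whose columns are the frame's x, y, z axes.
In Python, from plant import get_obs, capture, finish_job gives the robot as it stands. The module is installed in compiled form; this text tells all that it offers.
- The arm moves only by the tool carry_out, never from a script. Its argument "increments" is a list of rows, each a list of 3 entries, a list of its own where there are three numbers: the shift along the tool's x, y, z in m, then the turn, a rotation vector about the tool's x, y, z in rad, then the closure, from 0 (fully open) to 1 (shut). In form: [[[dx, dy, dz], [rx, ry, rz], gripper], ...]. A call has 1 to 12 rows; each row shifts and turns the commanded pose from where the row before left it, along the tool's axes as they then stand; what a row does not reach is not made up. A row lasts 1/10 s, in which the tool goes at most 50 mm and 8.59 degrees, less where a joint would pass 70% of its speed; a pose out of reach is approached as far as the arm can. A call is refused whole if a number of a shift passes 0.05 or a number of a turn 0.15, either way. A call with a gripper value outside its range is refused whole. The fingers move at their own pace and stop on an object; the grip force is fixed at half the most. Time passes only in rows, so rows that do not move let the fingers close. It gives the time, the measured TCP pose, the force, the opening and the grip force at its end, in the units of the state.
- get_obs(): the state, without advancing time (a new reading comes with each control period).
- capture(name): name is "scene" or "side" or "wrist"; returns a dict with "color" (420x560x3 uint8, red, green, blue), "z_map" (420x560 float32, m along the optical axis (not along the pixel's ray), 0 where there is no reading), "K" (3x3 intrinsics, pixels), "R" (3x3) and "t" (3): a world point X has camera coordinates R X + t. Camera axes: x right, y down, z forward; pixel columns grow to the right and rows downward; lengths in m; the calibration is good to about 2 mm. A picture is of the moment at which its call begins.
- finish_job(): hands the job in; it is judged then, once.
The state is a dict: "time_s": time; "joints": joint angles; "qd": joint speeds; "joint_efforts": joint torques, N m; "ee_pos": TCP position; "orientation": TCP orientation; "force": force on the tool from outside, world axes, zero at the start; "ft_torque": the same for the moment, N m; "grip_width": finger opening in m; "grasp_force": force on a finger pad.
Only numpy, scipy, OpenCV 4.12 (cv2) and the standard library are available. Lean on these libraries where they do the work, as an engineer would, in place of code of your own. Each camera call takes 0.05 s, during which the arm holds its last target. There are 200 camera calls.

## Working session

There is one attempt and no reset: what is moved stays moved. The work goes in short steps, Python scripts to look and compute and a tool call to move; the robot and the scene stay as the last step left them, time stands still between calls to the robot, and variables do not carry over. Pictures are saved under pics/ and viewed, at most 10 in all, crops included, and the job is handed in when it is done.

Besides the shell and the picture viewer there is one more tool, called after "Emit:" by a JSON object that holds its "op" and its "data". carry_out: Moves the arm, as the interface text tells. Its arguments: {"type":"object","properties":{"increments":{"type":"array"}},"required":["increments"]}

```bash
mkdir -p pics
python3 - <<'E'
from plant import *
import cv2,numpy as np
o=get_obs();print(o['time_s'],o['ee_pos'],o['orientation'],o['grip_width'])
for n in("scene","side"):
    c=capture(n);cv2.imwrite(f'pics/{n}0.png',c['color'][:,:,::-1]);np.savez(f'{n}0.npz',**c)
    print(n,-c['R'].T@c['t'],c['R'][2], (c['z_map']>0).mean())
E
```

```text
0.0 [6.99613819e-01 3.86007360e-05 2.13306893e-01] [[-2.40076216e-05  9.99999425e-01 -1.07207149e-03]
 [ 9.99999999e-01  2.40416939e-05  3.17688959e-05]
 [ 3.17946520e-05 -1.07207073e-03 -9.99999425e-01]] 0.0913924356857741
scene [1.4274282  0.98456981 1.10847638] [-0.53287228 -0.58866362 -0.60788344] 0.9946003401360545
side [0.30308986 1.00875358 0.79405252] [ 0.18235571 -0.79675042 -0.57613814] 0.9960246598639456
```

View pics/scene0.png

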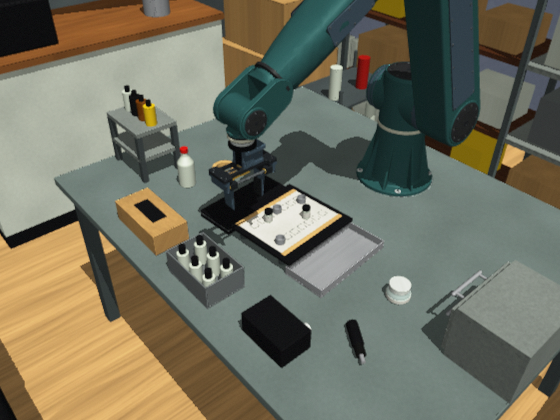

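View pics/side0.png

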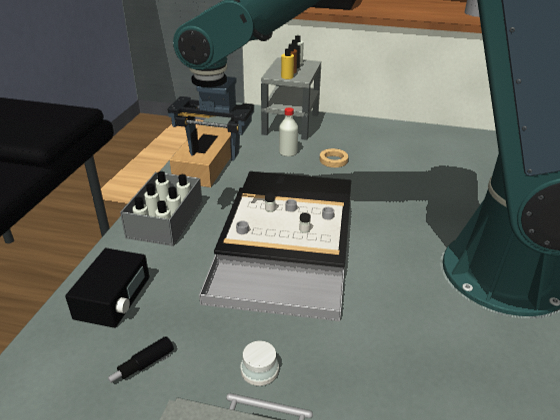

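The tray is on the +y side (towards the side camera). In the side view the cups are at about (242,228), (291,205) and (328,212), and the bottles at (270,203) and (305,222). Next I measure them through depth.

```bash
cat > h.py <<'E'
import numpy as np,cv2
def cloud(c):
    v,u=np.indices(c['z_map'].shape);z=c['z_map']
    p=np.stack([(u-c['K'][0,2])/c['K'][0,0]*z,(v-c['K'][1,2])/c['K'][1,1]*z,z],-1)
    return (p-c['t'])@c['R']
def objs(c,zmin=.056,zmax=.11):
    P=cloud(c);box=(P[...,0]>.4)&(P[...,0]<1.1)&(abs(P[...,1])<.45)&(c['z_map']>0)
    top=(box&(P[...,2]>.044)&(P[...,2]<.055)).astype(np.uint8)
    n,l,s,_=cv2.connectedComponentsWithStats(top);k=1+s[1:,4].argmax()
    r=cv2.minAreaRect(P[l==k][:,:2].astype(np.float32))
    (cx,cy),_,_=r
    m=box&(P[...,2]>zmin)&(P[...,2]<zmax)&(abs(P[...,0]-cx)<.15)&(abs(P[...,1]-cy)<.14)
    n,l,s,_=cv2.connectedComponentsWithStats(m.astype(np.uint8))
    out=[]
    for i in range(1,n):
        if s[i,4]<8: continue
        q=P[l==i];zt=q[:,2].max();t=q
        (x,y),rad=cv2.minEnclosingCircle(t[:,:2].astype(np.float32))
        out.append((s[i,0]+s[i,2]//2,s[i,1]+s[i,3]//2,s[i,4],round(x,4),round(y,4),round(rad,4),round(float(zt),4),q[:,0].min().round(3),q[:,0].max().round(3),q[:,1].min().round(3),q[:,1].max().round(3)))
    return r,out
E
python3 - <<'E'
from h import *
for n in("side","scene"):
    c=np.load(n+'0.npz');r,o=objs(c);print(n,r)
    for q in o:print(*q)
    P=cloud(c);b=(P[...,0]>.4)&(P[...,0]<1.2)&(P[...,1]>-.6)&(P[...,1]<.45)&(P[...,2]>.012)&(P[...,2]<.2)
    k,l,s,_=cv2.connectedComponentsWithStats(b.astype(np.uint8))
    for i in range(1,k):
        if s[i,4]>60:
            q=P[l==i];print(s[i],q.min(0).round(3),q.max(0).round(3))
E
```

```text
side ((0.5317187309265137, -0.0007552653551101685), (0.2854449450969696, 0.28535544872283936), 4.742460250854492)
269 202 175 0.577 -0.04 0.0168 0.0991 0.564 0.592 -0.056 -0.024
291 205 119 0.5258 -0.0602 0.0178 0.0744 0.512 0.543 -0.078 -0.043
328 213 124 0.4333 -0.0494 0.0217 0.0749 0.415 0.446 -0.067 -0.032
304 222 201 0.4821 -0.0052 0.046 0.0986 0.461 0.495 -0.049 0.039
243 226 143 0.6144 0.0544 0.0249 0.0753 0.603 0.633 0.03 0.079
[ 261   78   51   77 1942] [ 0.578 -0.6    0.012] [ 0.742 -0.409  0.2  ]
[ 120  125  111  118 6305] [ 0.783 -0.423  0.012] [0.917 0.106 0.106]
[320 148  29  17 304] [ 0.426 -0.476  0.012] [ 0.514 -0.383  0.028]
[  199   171   152   144 11227] [ 0.4   -0.28   0.012] [0.695 0.276 0.099]
[  65  248   84   77 4224] [0.774 0.219 0.012] [0.891 0.383 0.078]
[136 336  38  27 467] [0.65  0.395 0.012] [0.707 0.45  0.037]
[ 241  340   38   44 1304] [0.444 0.38  0.012] [0.514 0.446 0.056]
scene ((0.5340169668197632, 0.0039796382188797), (0.28809720277786255, 0.28325340151786804), 4.316201686859131)
301 199 53 0.4331 -0.0447 0.0188 0.071 0.416 0.448 -0.061 -0.028
273 213 151 0.5487 -0.0457 0.0453 0.0959 0.506 0.592 -0.072 -0.021
306 211 103 0.4779 0.0274 0.017 0.0956 0.461 0.491 0.011 0.041
280 240 63 0.6179 0.0672 0.018 0.0699 0.602 0.635 0.05 0.082
[ 129  116   67   70 1947] [ 0.577 -0.6    0.012] [ 0.744 -0.406  0.2  ]
[ 200  176  175  119 6860] [ 0.4   -0.273  0.012] [0.697 0.279 0.096]
[ 115  188   74   64 2722] [ 0.787 -0.419  0.012] [ 0.913 -0.168  0.08 ]
[ 166  233   79   73 3337] [ 0.782 -0.099  0.012] [0.918 0.11  0.103]
[386 277  26  26 514] [0.448 0.382 0.012] [0.519 0.449 0.054]
[ 242  296   70   71 2884] [0.775 0.222 0.012] [0.894 0.387 0.076]
[346 320  15  24 212] [0.652 0.399 0.012] [0.712 0.45  0.035]
```

Emit:
{"op": "carry_out", "data": {"increments": [[[0.004,-0.02,0.01],[0,0,0],1],[[0.006,-0.02,0.02],[0,0,0],1],[[0.006,-0.02,0.02],[0,0,0],1],[[0.006,-0.022,0.02],[0,0,0],1],[[0,0,0.02],[0,0,0],1],[[0,0,0],[0,0,0],1],[[0,0,0],[0,0,0],1],[[0,0,0],[0,0,0],1],[[0,0,0],[0,0,0],1],[[0,0,0],[0,0,0],1]]}}

```text
time_s: 1.1
ee_pos: [0.6185, 0.0219, 0.1246]
orientation: [[0.0, 1.0, 0.001], [1.0, -0.0, -0.0], [-0.0, 0.001, -1.0]]
force: [-0.6, 0.2, -0.4]
grip_width: 0.0141
grasp_force: 0.0
```

Run:
```python
from plant import *
from h import *
print(get_obs()['grip_width'],get_obs()['ee_pos'])
c=capture('scene');r,o=objs(c);print(r)
d=capture('side');r,o=objs(d);print(r)
for q in o:print(*q)
im=np.hstack([cv2.resize(x['color'][150:290,170:370],None,fx=2,fy=2) if 1 else 0 for x in (c,d)])
cv2.imwrite('pics/a.png',im[:,:,::-1])
# tray edges: points just on tray rim z~.03 
P=cloud(d);m=(abs(P[...,2]-.028)<.004)&(P[...,1]>.13)&(P[...,1]<.3)&(P[...,0]<.75)
print(cv2.minAreaRect(P[m][:,:2].astype(np.float32)))
```

```text
0.014105672478821545 [0.61853741 0.02192805 0.124638  ]
((0.5353758931159973, 0.0051641762256622314), (0.28459328413009644, 0.283425897359848), 4.068989276885986)
((0.5311347246170044, -0.001330256462097168), (0.28484946489334106, 0.28698965907096863), 4.887929439544678)
270 201 173 0.5792 -0.0415 0.0169 0.0999 0.564 0.589 -0.058 -0.025
291 205 118 0.5247 -0.061 0.0174 0.0737 0.512 0.542 -0.077 -0.044
328 212 125 0.4287 -0.0499 0.0183 0.0742 0.415 0.444 -0.068 -0.032
305 222 201 0.4862 -0.001 0.0403 0.0996 0.461 0.5 -0.039 0.038
242 226 144 0.6183 0.0616 0.018 0.0763 0.603 0.632 0.045 0.079
((0.5071966648101807, 0.1930411458015442), (0.3009776771068573, 0.14384786784648895), 5.101070404052734)
```

Emit:
{"op": "carry_out", "data": {"increments": [[[0,0,0.02],[0,0,0],1],[[0,0,0],[0,0,0],1],[[-0.002,0,0],[0,0,0],1],[[0,0,0.02],[0,0,0],1],[[0,0,0.015],[0,0,0],1],[[0,0,0.01],[0,0,0],1],[[0,0,0.003],[0,0,0],1],[[0,0,0],[0,0,0],1]]}}

```text
time_s: 2.0
ee_pos: [0.6179, 0.02, 0.0557]
orientation: [[0.0, 1.0, -0.001], [1.0, -0.0, 0.0], [0.0, -0.001, -1.0]]
force: [0.2, 1.0, 0.5]
grip_width: 0.0004
grasp_force: 0.0
```

Run:
```python
from plant import *
import cv2,numpy as np
ims=[]
for n in('scene','side'):
    c=capture(n)['color'][170:270,190:350];ims.append(cv2.resize(c,None,fx=2.5,fy=2.5))
cv2.imwrite('pics/b.png',np.hstack(ims)[:,:,::-1])
```

```text
(no output)
```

View pics/b.png

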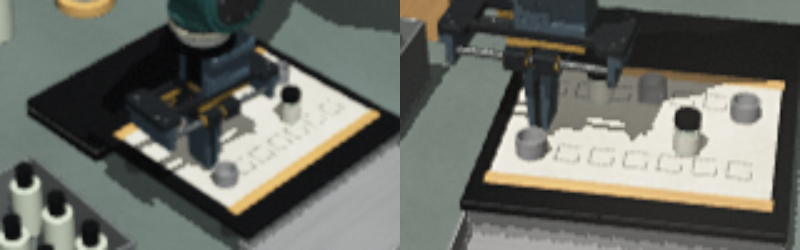

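The shut fingers stand at (540,105) in the right panel, just behind cup A at (530,142), and the bottle next to them is clear. I'll sweep now.

Emit:
{"op": "carry_out", "data": {"increments": [[[0.008,0,0],[0,0,0],1],[[0.01,0,0],[0,0,0],1],[[0.012,0,0],[0,0,0],1],[[0.012,0,0],[0,0,0],1],[[0.012,0,0],[0,0,0],1],[[0.012,0,0],[0,0,0],1],[[0.012,0,0],[0,0,0],1],[[0.012,0,0],[0,0,0],1],[[0.012,0,0],[0,0,0],1],[[0.012,0,0],[0,0,0],1],[[0.012,0,0],[0,0,0],1],[[0.006,0,0],[0,0,0],1]]}}

```text
time_s: 3.3
ee_pos: [0.618, 0.1532, 0.0559]
orientation: [[-0.001, 1.0, 0.0], [1.0, 0.001, 0.0], [0.0, 0.0, -1.0]]
force: [0.6, -0.3, -0.7]
grip_width: 0.0003
grasp_force: 0.0
```

Emit:
{"op": "carry_out", "data": {"increments": [[[0,0,-0.02],[0,0,0],1],[[0,0,-0.03],[0,0,0],1],[[0,0,-0.025],[0,0,0],1],[[0,0,0],[0,0,0],1],[[0,0,0],[0,0,0],1]]}}

```text
time_s: 3.8
ee_pos: [0.6181, 0.1521, 0.1311]
orientation: [[0.0, 1.0, 0.001], [1.0, -0.0, 0.0], [0.0, 0.001, -1.0]]
force: [-0.3, -0.4, -1.2]
grip_width: 0.0003
grasp_force: 0.0
```

Run:
```python
from plant import *
from h import *
c=capture('side');r,o=objs(c)
for q in o:print(*q)
cv2.imwrite('pics/c.png',cv2.resize(c['color'][170:330,180:380],None,fx=2.5,fy=2.5)[:,:,::-1])
```

```text
270 201 162 0.5772 -0.0403 0.0145 0.0994 0.564 0.588 -0.054 -0.026
291 205 119 0.5246 -0.0612 0.0187 0.0761 0.509 0.541 -0.079 -0.043
328 212 128 0.4304 -0.0499 0.018 0.0755 0.415 0.443 -0.067 -0.033
305 222 200 0.4733 0.0224 0.0164 0.0982 0.461 0.488 0.007 0.038
```

View pics/c.png

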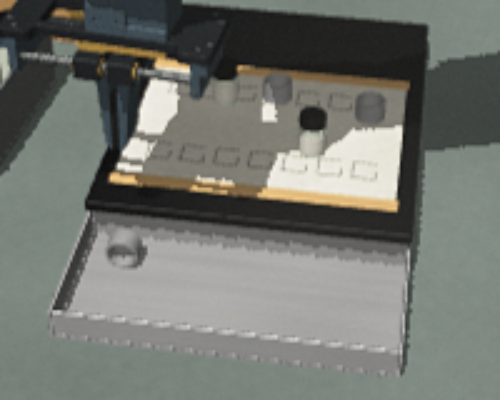

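Cup A lies in the tray at (125,245), and the bottles haven't moved. Cup B is next, at x≈0.526, y≈-0.06.

Emit:
{"op": "carry_out", "data": {"increments": [[[-0.02,-0.008,0],[0,0,0],1],[[-0.03,-0.012,0],[0,0,0],1],[[-0.03,-0.012,0],[0,0,0],1],[[-0.03,-0.012,0],[0,0,0],1],[[-0.03,-0.012,0],[0,0,0],1],[[-0.03,-0.012,0],[0,0,0],1],[[-0.03,-0.012,0],[0,0,0],1],[[-0.03,-0.012,0],[0,0,0],1],[[-0.027,0,0],[0,0,0],1],[[0,0,0],[0,0,0],1],[[0,0,0],[0,0,0],1]]}}

```text
time_s: 4.95
ee_pos: [0.525, -0.1055, 0.1301]
orientation: [[0.002, 1.0, -0.001], [1.0, -0.002, 0.0], [0.0, -0.001, -1.0]]
force: [0.9, 0.2, -0.4]
grip_width: 0.0008
grasp_force: 0.0
```

Emit:
{"op": "carry_out", "data": {"increments": [[[0,0,0.02],[0,0,0],1],[[0,0,0.025],[0,0,0],1],[[0,0,0.02],[0,0,0],1],[[0,0,0.01],[0,0,0],1],[[0,0,0],[0,0,0],1]]}}

```text
time_s: 5.45
ee_pos: [0.525, -0.1043, 0.0546]
orientation: [[-0.001, 1.0, -0.003], [1.0, 0.001, 0.001], [0.001, -0.003, -1.0]]
force: [0.5, 0.3, 0.3]
grip_width: 0.0006
grasp_force: 0.0
```

Emit:
{"op": "carry_out", "data": {"increments": [[[0.008,0,-0.001],[0,0,0],1],[[0.01,0,0],[0,0,0],1],[[0.01,0,0],[0,0,0],1],[[0.012,0,0],[0,0,0],1],[[0.012,0,0],[0,0,0],1],[[0.012,0,0],[0,0,0],1],[[0.012,0,0],[0,0,0],1],[[0.012,0,0],[0,0,0],1],[[0.012,0,0],[0,0,0],1]]}}

```text
time_s: 6.35
ee_pos: [0.526, -0.0039, 0.0569]
orientation: [[-0.0, 1.0, -0.0], [1.0, 0.0, 0.0], [0.0, -0.0, -1.0]]
force: [0.1, -1.5, 1.1]
grip_width: 0.0002
grasp_force: 0.5
```

Run:
```python
from plant import *
from h import *
r,o=objs(capture('side'))
for q in o:print(*q)
```

```text
270 202 162 0.5783 -0.0398 0.0149 0.0999 0.564 0.591 -0.053 -0.027
285 215 291 0.5202 0.0139 0.0332 0.1098 0.512 0.541 -0.019 0.047
327 212 133 0.4366 -0.0595 0.0325 0.0744 0.415 0.446 -0.091 -0.028
305 222 198 0.4742 0.0218 0.0156 0.0998 0.461 0.488 0.006 0.037
```

Bottles are untouched and the cup is running straight, so I continue.

Emit:
{"op": "carry_out", "data": {"increments": [[[0.012,0,0],[0,0,0],1],[[0.012,0,0],[0,0,0],1],[[0.012,0,0],[0,0,0],1],[[0.012,0,0],[0,0,0],1],[[0.012,0,0],[0,0,0],1],[[0.012,0,0],[0,0,0],1],[[0.012,0,0],[0,0,0],1],[[0.012,0,0],[0,0,0],1],[[0.012,0,0],[0,0,0],1],[[0.012,0,0],[0,0,0],1],[[0.012,0,0],[0,0,0],1],[[0.012,0,0],[0,0,0],1]]}}

```text
time_s: 7.6
ee_pos: [0.526, 0.14, 0.0569]
orientation: [[-0.0, 1.0, -0.0], [1.0, 0.0, 0.0], [0.0, -0.0, -1.0]]
force: [0.7, -0.7, -0.5]
grip_width: 0.0007
grasp_force: 0.0
```

Emit:
{"op": "carry_out", "data": {"increments": [[[0.006,0,0],[0,0,0],1],[[0,0,-0.02],[0,0,0],1],[[0,0,-0.03],[0,0,0],1],[[0,0,-0.025],[0,0,0],1],[[0,0,0],[0,0,0],1],[[0,0,0],[0,0,0],1]]}}

```text
time_s: 8.2
ee_pos: [0.5261, 0.1451, 0.1321]
orientation: [[-0.0, 1.0, 0.001], [1.0, 0.0, 0.0], [0.0, 0.001, -1.0]]
force: [-0.9, 0.0, -1.0]
grip_width: 0.0006
grasp_force: 0.0
```

Run:
```python
from plant import *
from h import *
c=capture('side');r,o=objs(c)
for q in o:print(*q)
cv2.imwrite('pics/d.png',cv2.resize(c['color'][170:330,180:380],None,fx=2.5,fy=2.5)[:,:,::-1])
```

```text
328 213 124 0.4299 -0.0481 0.0186 0.0735 0.415 0.444 -0.067 -0.03
305 222 196 0.473 0.023 0.0148 0.0988 0.461 0.487 0.009 0.037
```

View pics/d.png

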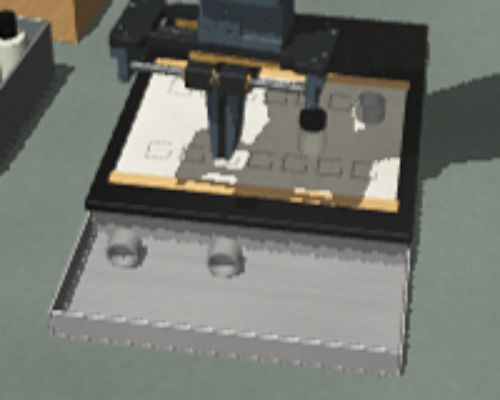

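Cups A and B lie in the tray at (125,248) and (225,258). Cup C is next, at about (0.431, -0.048).

Emit:
{"op": "carry_out", "data": {"increments": [[[-0.02,0,0],[0,0,0],1],[[-0.03,-0.01,0],[0,0,0],1],[[-0.03,-0.012,0],[0,0,0],1],[[-0.03,-0.012,0],[0,0,0],1],[[-0.03,-0.012,0],[0,0,0],1],[[-0.03,-0.012,0],[0,0,0],1],[[-0.03,-0.012,0],[0,0,0],1],[[-0.03,-0.012,0],[0,0,0],1],[[-0.01,-0.012,0],[0,0,0],1],[[0,0,0],[0,0,0],1],[[0,0,0],[0,0,0],1]]}}

```text
time_s: 9.35
ee_pos: [0.4319, -0.0946, 0.1315]
orientation: [[0.001, 1.0, -0.001], [1.0, -0.001, 0.0], [0.0, -0.001, -1.0]]
force: [0.6, 0.0, 0.8]
grip_width: 0.0004
grasp_force: 0.0
```

Emit:
{"op": "carry_out", "data": {"increments": [[[0,0,0.02],[0,0,0],1],[[0,0,0.025],[0,0,0],1],[[0,0,0.02],[0,0,0],1],[[0,0,0.01],[0,0,0],1],[[0,0,0],[0,0,0],1]]}}

```text
time_s: 9.85
ee_pos: [0.4316, -0.0941, 0.0559]
orientation: [[-0.001, 1.0, -0.002], [1.0, 0.001, 0.001], [0.001, -0.002, -1.0]]
force: [-0.2, -0.8, 0.3]
grip_width: 0.0007
grasp_force: 0.0
```

Emit:
{"op": "carry_out", "data": {"increments": [[[0.008,0,0],[0,0,0],1],[[0.01,0,0],[0,0,0],1],[[0.01,0,0],[0,0,0],1],[[0.012,0,0],[0,0,0],1],[[0.012,0,0],[0,0,0],1],[[0.012,0,0],[0,0,0],1],[[0.012,0,0],[0,0,0],1],[[0.012,0,0],[0,0,0],1]]}}

```text
time_s: 10.65
ee_pos: [0.432, -0.0059, 0.057]
orientation: [[-0.0, 1.0, 0.0], [1.0, 0.0, -0.0], [-0.0, 0.0, -1.0]]
force: [0.4, -1.1, 0.7]
grip_width: 0.0005
grasp_force: 0.2
```

Run:
```python
from plant import *
from h import *
r,o=objs(capture('side'))
for q in o:print(*q)
```

```text
270 201 177 0.578 -0.0401 0.0155 0.0997 0.564 0.589 -0.055 -0.025
323 223 270 0.426 0.0109 0.0343 0.1097 0.414 0.443 -0.023 0.045
305 222 202 0.4741 0.0227 0.0144 0.1001 0.461 0.488 0.008 0.037
```

Emit:
{"op": "carry_out", "data": {"increments": [[[0.012,0,0],[0,0,0],1],[[0.012,0,0],[0,0,0],1],[[0.012,0,0],[0,0,0],1],[[0.012,0,0],[0,0,0],1],[[0.012,0,0],[0,0,0],1],[[0.012,0,0],[0,0,0],1],[[0.012,0,0],[0,0,0],1],[[0.012,0,0],[0,0,0],1],[[0.012,0,0],[0,0,0],1],[[0.012,0,0],[0,0,0],1],[[0.012,0,0],[0,0,0],1],[[0.01,0,0],[0,0,0],1]]}}

```text
time_s: 11.9
ee_pos: [0.432, 0.136, 0.0569]
orientation: [[-0.0, 1.0, -0.0], [1.0, 0.0, 0.0], [0.0, -0.0, -1.0]]
force: [-0.4, -0.2, -0.1]
grip_width: 0.0006
grasp_force: 0.0
```

Emit:
{"op": "carry_out", "data": {"increments": [[[0,0,-0.02],[0,0,0],1],[[0,0,-0.03],[0,0,0],1],[[0,0,-0.03],[0,0,0],1],[[0,0,-0.03],[0,0,0],1],[[0,0,-0.03],[0,0,0],1],[[0,0,0],[0,0,0],1],[[0,0,0],[0,0,0],1],[[0,0,0],[0,0,0],1]]}}

```text
time_s: 12.7
ee_pos: [0.4314, 0.135, 0.1959]
orientation: [[-0.0, 1.0, -0.001], [1.0, 0.0, -0.0], [-0.0, -0.001, -1.0]]
force: [-0.7, -0.1, -0.4]
grip_width: 0.0008
grasp_force: 0.0
```

Run:
```python
from plant import *
from h import *
c=capture('side');r,o=objs(c)
for q in o:print(*q)
P=cloud(c);m=(P[...,2]>.008)&(P[...,2]<.027)&(P[...,0]>.385)&(P[...,0]<.65)&(P[...,1]>.15)&(P[...,1]<.24)
n,l,s,_=cv2.connectedComponentsWithStats(m.astype(np.uint8))
for i in range(1,n):
    if s[i,4]>30:print(s[i],P[l==i].min(0),P[l==i].max(0))
cv2.imwrite('pics/e.png',cv2.resize(c['color'][170:330,180:380],None,fx=2.5,fy=2.5)[:,:,::-1])
```

```text
270 202 175 0.5773 -0.0394 0.0149 0.0987 0.564 0.588 -0.054 -0.025
305 221 201 0.4783 -0.0067 0.0451 0.0995 0.461 0.487 -0.052 0.038
[222 265  15  12  92] [0.60220504 0.15546817 0.00802606] [0.63281984 0.18051151 0.02686895]
[263 271  14  10  90] [0.50958842 0.15023861 0.00802235] [0.53926209 0.1698786  0.02659123]
[305 277  14  10  52] [0.41524586 0.15026971 0.00822993] [0.44366229 0.1653551  0.02618741]
```

View pics/e.png

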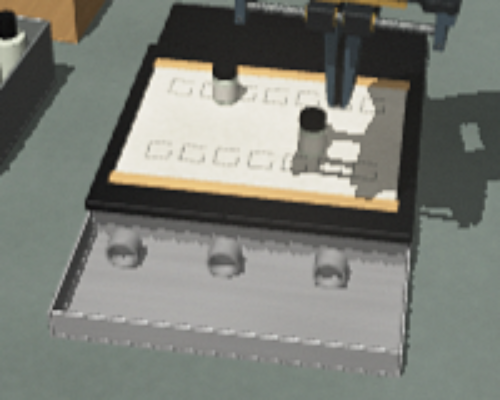

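Cup C is in the tray too, at (330,268), and both bottles stand in place. One last check of how the cups lie before handing in.

Run:
```python
from plant import *
from h import *
for n in('side','scene'):
    c=capture(n);P=cloud(c)
    for x0,e in((.618,.148),(.526,.141),(.431,.134)):
        m=(P[...,2]>.007)&(P[...,2]<.046)&(abs(P[...,0]-x0)<.022)&(P[...,1]>e+.002)&(P[...,1]<.23)
        q=P[m];print(n,x0,m.sum(),q.min(0).round(3),q.max(0).round(3))
        for a in np.arange(.13,.19,.006):
            s=q[abs(q[:,1]-a)<.003]
            if len(s):print('  y%.3f ztop%.3f'%(a,s[:,2].max()),end='')
        print()
```

```text
side 0.618 200 [0.596 0.154 0.007] [0.64  0.224 0.038]
  y0.154 ztop0.030  y0.160 ztop0.036  y0.166 ztop0.035  y0.172 ztop0.036  y0.178 ztop0.038  y0.184 ztop0.022
side 0.526 222 [0.504 0.145 0.007] [0.547 0.226 0.037]
  y0.142 ztop0.032  y0.148 ztop0.036  y0.154 ztop0.037  y0.160 ztop0.036  y0.166 ztop0.035  y0.172 ztop0.010  y0.178 ztop0.008  y0.184 ztop0.009
side 0.431 222 [0.41  0.137 0.007] [0.451 0.225 0.039]
  y0.136 ztop0.034  y0.142 ztop0.037  y0.148 ztop0.038  y0.154 ztop0.039  y0.160 ztop0.039  y0.166 ztop0.008  y0.172 ztop0.008  y0.178 ztop0.008  y0.184 ztop0.009
scene 0.618 90 [0.603 0.15  0.007] [0.639 0.186 0.046]
  y0.148 ztop0.046  y0.154 ztop0.045  y0.160 ztop0.029  y0.166 ztop0.029  y0.172 ztop0.035  y0.178 ztop0.033  y0.184 ztop0.030
scene 0.526 72 [0.51  0.148 0.007] [0.544 0.174 0.034]
  y0.148 ztop0.025  y0.154 ztop0.032  y0.160 ztop0.034  y0.166 ztop0.032  y0.172 ztop0.032
scene 0.431 70 [0.413 0.141 0.007] [0.448 0.166 0.032]
  y0.142 ztop0.026  y0.148 ztop0.032  y0.154 ztop0.031  y0.160 ztop0.031  y0.166 ztop0.032
```

The cups lie flat on their sides on the tray floor, tops at about 33 mm, well inside the walls.

```bash
python3 -c "
from plant import *
print(finish_job())"
```

```text
the job is handed in; nothing more can be done
None
```

I swept all three cups into the waste tray and handed the job in after about 13 s of robot time; the last images show the cups lying inside it and both ink bottles standing where they were, though the hand-in returned no verdict.

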